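# Release the used-bur drawer with the catch rod

### The job

The drawer of the used-bur box is shut by a hidden spring tab somewhere under the narrow slot in the box's cover. Take the release rod out of the steel bur block, push it down through the slot and feel along for the tab, pressing it until the drawer pops out by itself, but never push down with more than about 20 N, since the thin plastic catch frame cracks. Then stand the rod back in its hole in the bur block and leave the flask, the brass clamp and the stone cast where they are.

Things in the scene. Friction and masses are not known exactly. Their poses are not given: they have to be found in the camera images.
- box: Low grey plastic box bolted to the bench, 150 (x) x 180 (y) x 85 (z) mm, walls 4 mm, cover 6 mm. Origin at the centre of its underside, z up; its front, with the white drawer panel, faces its own -x, which points away from the robot, more or less along world +x. Fixed.
- slot (a point): Centre of the slot's mouth on the top face of the box's cover, 85 mm above the bench; axes as the box. The slot is 12 mm wide (x), 72 mm long (y), straight down through the 6 mm cover. Under its whole length, 24 mm (give or take 2) below the cover's top, runs the stiff catch frame with the tab set level in it.
- frame (a joint): Sag of the thin black plastic catch frame, the strip under the slot, m, positive down. It carries the tab, so it feels the rod's whole downward push: 0.1 mm per N; beyond 2.1 mm (21 N) it has cracked. Pressed beside the tab it does not yield.
- tab (a joint): Travel of the hidden tab, m: 0 up, 0.014 bottomed. Tab 14 mm long (y), 22 wide (x), 2 mm gap to the frame at each end; centred in x, its middle 10 to 26 mm from the slot's middle along y, on either side, new each time. Starts to move at 2.5 N, stiffens 0.45 N per mm, frees the drawer after 5 to 11 mm (5 to 9 N; the tip then 32 to 34 mm below the cover's top), springs back after.
- drawer (a joint): Opening of the drawer, m: 0 shut; when the tab lets it go, its spring throws it out to 0.030 and holds it there. It moves along the box's -x.
- drawer_front (a point): Centre of the outer face of the white drawer panel (168 mm wide, 50 mm tall), 30 mm above the bench, 75 mm in front of the box's middle when shut.
- rod: Release rod, 115 mm long, about 70 g: a round steel shaft 8 mm in diameter and 70 mm long with a slightly tapered foot (5 mm flat end), below a square aluminium handle 16 x 16 x 45 mm. Origin at the centre of the lower end, z along the rod to the handle, x and y square to the handle's faces. It starts standing loosely, up to about 3 degrees off upright, in the block's hole.
- rod_tip (a point): The rod's lower end (same as its origin).
- rod_grip (a point): Centre of the handle, 92.5 mm above the tip along the rod.
- block: Steel bur block 60 (x) x 90 (y) x 55 (z) mm, fixed to the bench, origin at the centre of its underside. Nine small burs stand up 19 mm from its top on the -y half.
- hole (a point): Mouth centre of the rod's hole, on the block's top face 55 mm above the bench, 25 mm to the block's +y side. The hole is 11 mm wide with a 3 mm chamfer and 45 mm deep (its floor is 10 mm above the bench).
- flask: Bystander: round grey plastic flask, 96 mm across, 55 mm tall, origin under its centre.
- clamp: Bystander: brass flask clamp, a standing frame 110 x 30 mm and 113 mm tall, origin under its centre.
- cast: Bystander: pale yellow stone dental cast, 64 x 64 mm, 29 mm tall, origin under it.

How it is judged (in metres and radians):
On the way, in this order (a step that is already met when the one before it is completed fails the run):
1. the rod's tip is through the slot, more than 10 mm below the cover's top, the drawer still shut (z of rod_tip in the frame of slot below -0.01 m and horizontal distance between rod_tip and slot below 0.04 m and value of joint drawer below 0.01 m), for 0.1 s.
2. the drawer has popped out while the rod is in the slot (value of joint drawer above 0.02 m and z of rod_tip in the frame of slot below -0.01 m and horizontal distance between rod_tip and slot below 0.04 m), for 0.05 s.
At the end, for the whole second after the job is handed in: The drawer is out by more than 20 mm, the tab has sprung back up (under 3 mm), and the rod stands released and at rest in its hole in the bur block, its tip more than 38 mm below the block's top, less than 9 degrees off upright (value of joint drawer above 0.02 m and value of joint tab below 0.003 m and horizontal distance between rod_tip and hole below 0.006 m and z of rod_tip in the frame of hole below -0.038 m and angle between rod's own z axis and vertical below 0.15 rad and linear speed of rod below 0.03 m/s); the robot touches nothing.
It fails at once if the catch frame is pushed down with more than about 21 N (sag over 2.1 mm) (value of joint frame above 0.0021 m).
It fails at once if the rod is forced against the box with more than 21 N (contact force between rod and box above 21 N).
It fails at once if the flask is moved by more than 20 mm (distance of flask from where it was at the start of the episode above 0.02 m).
It fails at once if the clamp is moved by more than 20 mm (distance of clamp from where it was at the start of the episode above 0.02 m).
It fails at once if the cast is moved by more than 20 mm (distance of cast from where it was at the start of the episode above 0.02 m).
It also fails if it takes over 72 s, if anything falls off the work surface, if the arm or the gripper's body presses on something with over 40 N, if the wrist force passes 120 N, or if a joint passes its speed limit or range.

### The arm

A 6-joint arm with a two-finger parallel gripper is mounted at the origin on the work surface. World frame = base frame: x ahead of the robot, y to its left, z up, the work surface at z = 0. Lengths are in mm, angles in rad, forces in N, time in s.
With the tool pointing down it reaches from about 400 to 925 mm from the base axis. Payload 3.4 kg.
Tool frame: the origin (TCP) lies between the finger pads; the fingertips stand 14 mm ahead of it and the grasp point (between the pads) lies 5 mm behind it; z points along the fingers, y is the line along which they close (so a half turn about z gives the same grasp; the last joint's range is limited). The gripper opens to 85 mm and grips with 20 to 120 N. Pads are 22 mm wide; open, the fingers measure 114 mm over their backs; the gripper's body (76 mm by 85 mm) begins 54 mm behind the grasp point. The pads swing forward as they close: fully open they stand 13 mm farther back than shut.
Start: joints at [1.194, 0.307, 1.506, -0, 1.328, -0.073], TCP at [171.485, 548.839, 245.305] pointing down, gripper open.
Joint ranges: [-3.12, 3.12], [-1.05, 2.28], [0.14, 2.33], [-1.42, 4.57], [0.1, 2.73], [-2.68, 2.68]. Speed limits (rad/s): [2.57, 2.57, 3.14, 3.14, 3.14, 3.14].

### API

Orientations are given as a unit quaternion [x, y, z, w].
In Python, from plant import read_state, snapshot, close_job gives the robot as it stands. The module is installed in compiled form; this text tells all that it offers.
- The arm moves only by the tool drive_tool, never from a script. Its argument "steps" is a list of rows, each a list of 3 entries, a list of its own where there are three numbers: the finger opening in cm, from 0 to 8.54, then the shift along the tool's x, y, z in cm, then the turn, a rotation vector about the tool's x, y, z in rad. In form: [[gripper, [x, y, z], [rx, ry, rz]], ...]. A call has 1 to 5 rows; each row shifts and turns the commanded pose from where the row before left it, along the tool's axes as they then stand; what a row does not reach is not made up. A row lasts 1/10 s, in which the tool goes at most 50 mm and 8.59 degrees, less where a joint would pass 70% of its speed; a pose out of reach is approached as far as the arm can. A call with a gripper value outside its range is refused whole. The fingers move at their own pace and stop on an object; "force" is the grip in N (left out, the last holds). Time passes only in rows, so rows that do not move let the fingers close. It gives the time, the measured TCP pose, the force, the opening and the grip force at its end, in the units of the state.
- read_state(): the state, without advancing time (a new reading comes with each control period).
- snapshot(name): name is "scene" or "top"; returns a dict with "color" (384x512x3 uint8, blue, green, red), "vfov" (degrees; the focal length in pixels is half the picture's height over the tangent of half this angle, whatever the lens; pixels are square), "cx", "cy" (the principal point, pixels), "rvec" (rotation vector, rad) and "tvec" (3), from world to camera coordinates, as OpenCV has them. Camera axes: x right, y down, z forward; pixel columns grow to the right and rows downward; lengths in mm; the calibration is good to about 2 mm. A picture is of the moment at which its call begins. There is no depth.
- close_job(): hands the job in; it is judged then, once.
The state is a dict: "time": time; "joint_pos": joint angles; "joint_vel": joint speeds; "effort": joint torques, N m; "tcp_pos": TCP position; "eef_rot": TCP orientation; "wrist_force": force on the tool from outside, world axes, zero at the start; "ft_torque": the same for the moment, N m; "grip_width": opening from 0.0 (shut) to 1.0 (fully open); "grip_force": force on a finger pad.
Only numpy, scipy, OpenCV 4.12 (cv2) and the standard library are available. Lean on these libraries where they do the work, as an engineer would, in place of code of your own. Each camera call takes 0.05 s, during which the arm holds its last target. There are 200 camera calls.

## Working session

There is one attempt and no reset: what is moved stays moved. The work goes in short steps, Python scripts to look and compute and a tool call to move; the robot and the scene stay as the last step left them, time stands still between calls to the robot, and variables do not carry over. Pictures are saved under pics/ and viewed, at most 10 in all, crops included, and the job is handed in when it is done.

Besides the shell and the picture viewer there is one more tool, called after ">>>" as name(argument=value, ...), one argument or row to a line, values as JSON. drive_tool: Moves the arm, as the interface text tells. Its arguments: {"type":"object","properties":{"steps":{"type":"array","items":{"type":"array"}},"force":{"type":"number"}},"required":["steps"]}

```bash
mkdir -p pics
cat > h.py <<'E'
import numpy as np, cv2
from plant import read_state, snapshot, close_job
def K(s):
    f=s["color"].shape[0]/2/np.tan(np.radians(s["vfov"])/2)
    return f
def ray(s,u,v):
    f=K(s);R=cv2.Rodrigues(np.array(s["rvec"],float))[0];t=np.array(s["tvec"],float).ravel()
    d=R.T@np.array([(u-s["cx"])/f,(v-s["cy"])/f,1]);return -R.T@t,d/np.linalg.norm(d)
def onz(s,u,v,z):
    c,d=ray(s,u,v);return c+d*(z-c[2])/d[2]
def tri(s1,p1,s2,p2):
    c1,d1=ray(s1,*p1);c2,d2=ray(s2,*p2)
    a=np.linalg.lstsq(np.c_[d1,-d2],c2-c1,rcond=None)[0]
    q1=c1+a[0]*d1;q2=c2+a[1]*d2
    return (q1+q2)/2,np.linalg.norm(q1-q2)
E
python3 - <<'E'
from h import *
import pickle
S={n:snapshot(n) for n in("scene","top")}
pickle.dump(S,open("s0.pkl","wb"))
for n,s in S.items(): 
    print(n,K(s),s["cx"],s["cy"],ray(s,256,192)); cv2.imwrite(f"pics/{n}0.png",cv2.resize(s["color"],(800,600)))
print(read_state())
E
```

```text
scene 375.1215187924626 257.16288867331457 191.5395175701515 (array([1106.31458715,  426.37759394,  562.90927736]), array([-0.63518326, -0.45908162, -0.62111697]))
top 415.7210405781633 246.99374929193422 193.00501555771328 (array([ 525.8417249 ,   79.73352298, 1082.47012402]), array([ 0.10009497, -0.01894682, -0.99479747]))
{'time': 0.1, 'joint_pos': array([ 1.19451220e+00,  3.07462747e-01,  1.50752757e+00, -1.28581474e-05,
        1.32837140e+00, -7.35112183e-02]), 'joint_vel': array([-0.00109225, -0.00222911, -0.00284032, -0.00196378,  0.00046847,
       -0.00030814]), 'effort': array([-8.31582802e-04, -4.58520806e+01, -2.52608603e+01, -2.24575838e-04,
        5.51189456e-03,  1.55681266e-05]), 'tcp_pos': array([171.26546517, 548.29036771, 244.49914088]), 'eef_rot': array([ 1.50807282e-01,  9.88562786e-01, -8.63649974e-04, -1.91174297e-04]), 'wrist_force': array([ 0.24748512, -0.26648569,  0.30424626]), 'ft_torque': array([-0.01784961,  0.00330612,  0.01339432]), 'grip_force': 0.0, 'grip_width': 0.9932800585168948}
```

View pics/scene0.png

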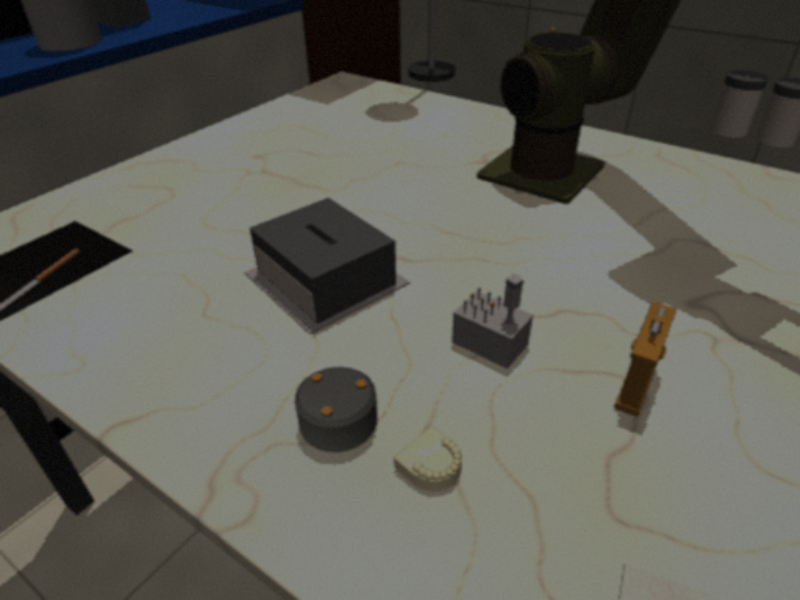

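View pics/top0.png

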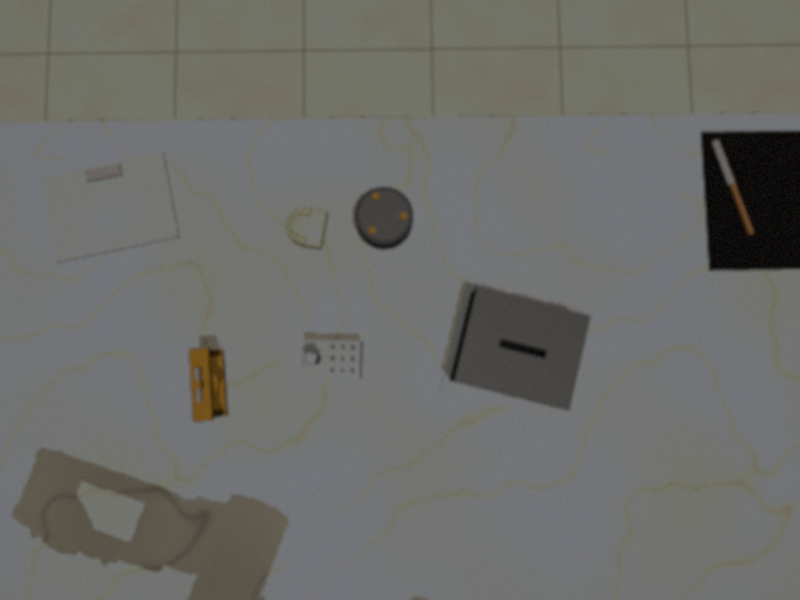

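The scene view shows the box at about (320,260), with its slot at (321,233), the block at (492,330) and the rod handle at (513,290). In the top view the slot is at (523,348), the block at (333,355), the rod at (312,353), the clamp at (207,385), the cast at (307,228) and the flask at (384,217). Next I'll enlarge crops and mask the slot.

Run:
```python
from h import *
import pickle
S=pickle.load(open("s0.pkl","rb"))
def crop(n,u,v,w,h,k):
    c=S[n]["color"][v:v+h,u:u+w]; c=cv2.convertScaleAbs(c,alpha=1.6)
    return cv2.resize(c,(w*k,h*k),interpolation=cv2.INTER_CUBIC)
a=crop("top",185,205,60,45,6); b=crop("scene",285,170,60,45,6)
c=crop("top",280,175,105,90,3);d=crop("scene",155,122,105,90,3)
M=np.zeros((560,720,3),np.uint8); M[:270,:360]=a;M[:270,360:]=b;M[280:550,:315]=c;M[280:550,360:675]=d
cv2.imwrite("pics/m0.png",M)
# slot masks
for n,(u0,v0,w,h),th in(("top",(310,205,50,35),0),("scene",(188,135,40,28),0)):
    g=cv2.cvtColor(S[n]["color"],cv2.COLOR_BGR2GRAY)[v0:v0+h,u0:u0+w]
    th=(int(g.min())+int(np.median(g)))/2
    m=(g<th).astype(np.uint8); cs,_=cv2.findContours(m,0,2); c=max(cs,key=cv2.contourArea)
    # weighted centroid / axis
    wt=np.clip(np.median(g)-g.astype(float)-4,0,None); lab=cv2.dilate(cv2.drawContours(np.zeros_like(m),[c],-1,1,-1),np.ones((3,3),np.uint8)); wt*=lab
    y,x=np.mgrid[:h,:w]; cx=(wt*x).sum()/wt.sum();cy=(wt*y).sum()/wt.sum()
    cov=np.cov(np.c_[x.ravel(),y.ravel()].T,aweights=wt.ravel()); L,V=np.linalg.eigh(cov)
    print(n,th,g.min(),np.median(g),cx+u0,cy+v0,V[:,1],np.sqrt(12*L)); 
    p=np.array([cx+u0,cy+v0]); S[n]["p"]=p
    hl=np.sqrt(12*L[1])/2
    print(onz(S[n],*p,85),[onz(S[n],*(p+k*hl*V[:,1]),85) for k in(-1,1)])
print(tri(S["top"],S["top"]["p"],S["scene"],S["scene"]["p"]))
```

```text
top 35.5 2 69.0 334.5108809845415 222.76932312772024 [-0.96908573 -0.24672423] [ 5.08846853 29.96345879]
[ 549.94998886 -126.01758048   85.        ] [array([ 540.72711838, -160.39734871,   85.        ]), array([559.19140342, -91.56868613,  85.        ])]
scene 35.0 17 53.0 204.8684210526316 149.43346573982126 [-0.83059126 -0.55688253] [ 4.0509885  19.95421983]
[ 552.50590444 -123.2619587    85.        ] [array([560.10049202, -90.76321787,  85.        ]), array([ 544.56401398, -157.24687718,   85.        ])]
(array([ 549.83749062, -126.29067104,   82.59901633]), np.float64(0.5515311631701145))
```

View pics/m0.png

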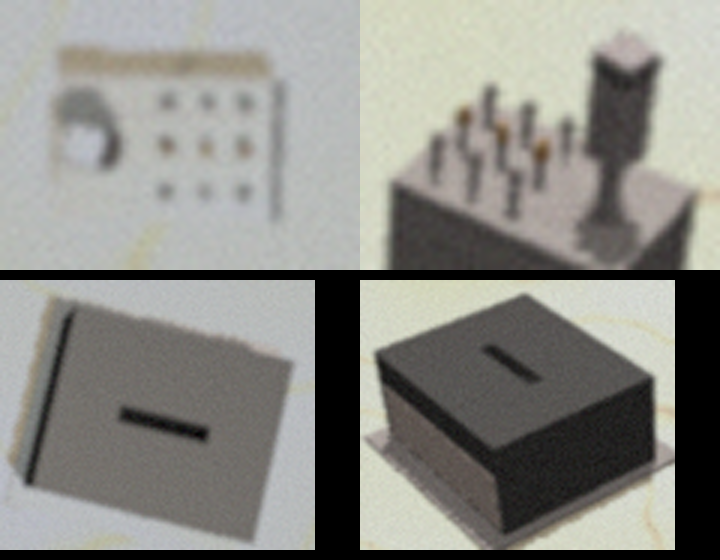

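The enlarged crops show the handle top at about (84,146) in the top crop and (626,50) in the scene crop. The slot edges are clean and both views agree on the slot to within about 3 mm. I'll zoom in on the handle to find its yaw.

Run:
```python
from h import *
import pickle
S=pickle.load(open("s0.pkl","rb"))
def crop(n,u,v,w,h,k,lo,hi):
    c=S[n]["color"][v:v+h,u:u+w].astype(float); c=np.clip((c-lo)*255/(hi-lo),0,255).astype(np.uint8)
    return cv2.resize(c,(w*k,h*k),interpolation=cv2.INTER_CUBIC)
M=np.hstack([crop("top",188,212,25,35,16,60,140),crop("scene",318,172,25,35,16,20,150)])
cv2.imwrite("pics/m1.png",M)
T,C=S["top"],S["scene"]
print(tri(T,(199,229.3),C,(329.3,178.3)))
print("topcorners scene@125",[onz(C,285+(u-360)/6,170+v/6,125).round(1) for u,v in((595,55),(626,34),(660,55),(632,70))])
print("block top corners scene@55",[onz(C,285+(u-360)/6,170+v/6,55).round(1) for u,v in((392,183),(635,283),(698,192))])
print("block top corners top@55",[onz(T,185+u/6,205+v/6,55).round(1) for u,v in((57,75),(272,80),(57,215),(272,220))])
print("burs top view @74",[onz(T,185+u/6,205+v/6,74).round(1) for u,v in((168,101),(207,101),(245,101),(166,146),(243,146),(165,191),(205,191),(243,191))])
```

```text
(array([537.57970403, 194.32985411, 121.41641729]), np.float64(0.8416869615307155))
topcorners scene@125 [array([550.2, 189.6, 125. ]), array([534. , 192.6, 125. ]), array([538.3, 207. , 125. ]), array([550.8, 203.2, 125. ])]
block top corners scene@55 [array([569.6, 127.7,  55. ]), array([568.6, 221.6,  55. ]), array([513.4, 218.6,  55. ])]
block top corners top@55 [array([567.8, 213. ,  55. ]), array([564.7, 124.4,  55. ]), array([510.5, 212.9,  55. ]), array([507.4, 124.9,  55. ])]
burs top view @74 [array([556. , 165.7,  74. ]), array([555.8, 149.9,  74. ]), array([555.6, 134.6,  74. ]), array([537.9, 166.5,  74. ]), array([537.5, 135.5,  74. ]), array([519.9, 167. ,  74. ]), array([519.7, 150.9,  74. ]), array([519.5, 135.6,  74. ])]
```

View pics/m1.png

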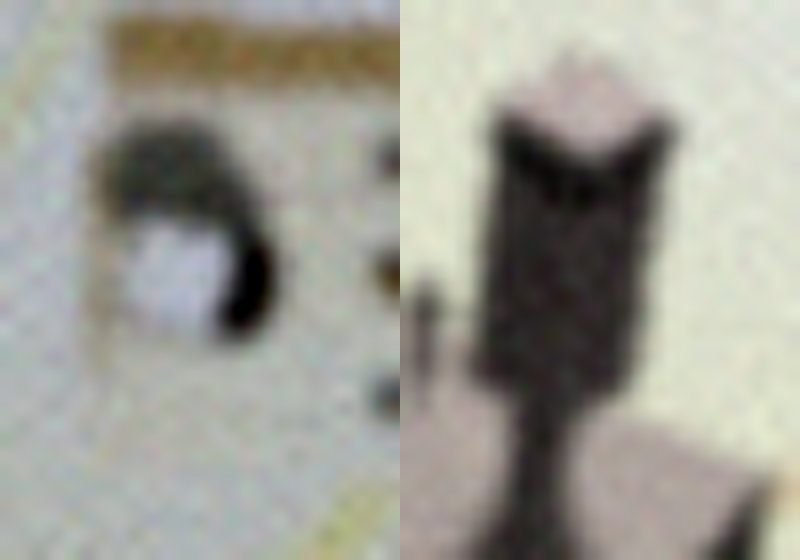

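Run:
```python
from h import *
import pickle
S=pickle.load(open("s0.pkl","rb"));T,C=S["top"],S["scene"]
t=lambda u,v:(188+(u+.5)/16-.5,212+(v+.5)/16-.5)
c=lambda u,v:(318+(u-399.5)/16-.5,172+(v+.5)/16-.5)
print(tri(T,t(178,278),C,c(583,107)), onz(T,*t(178,278),125),onz(C,*c(583,107),125))
P=[onz(C,*c(u,v),125)[:2] for u,v in((500,108),(575,50),(668,125),(595,160))];print(np.round(P,1))
P=[onz(T,*t(u,v),125)[:2] for u,v in((143,220),(237,226),(215,335),(125,318))];print(np.round(P,1))
# handle bottom & shaft at block in scene
print("shaft at hole",onz(C,*c(535,540),55),"handle bottom",onz(C,*c(560,395),80))
# rod axis: shaft midline in scene crop (545,420) ; top view box corners for yaw
B=[onz(T,280+(u+.5)/3-.5,175+(v-279.5)/3-.5,85)[:2] for u,v in((72,312),(293,362),(252,542),(30,485))];print(np.round(B,1),np.mean(B,0))
B=[onz(C,155+(u-359.5)/3-.5,122+(v-279.5)/3-.5,85)[:2] for u,v in((377,352),(526,294),(654,377),(494,450))];print(np.round(B,1),np.mean(B,0))
```

```text
(array([538.68840363, 194.57741299, 122.39114669]), np.float64(0.1051768108200628)) [538.63037272 194.31271716 125.        ] [542.07992533 195.90637006 125.        ]
[[548.  187.6]
 [531.8 189.7]
 [539.6 206.1]
 [551.1 202. ]]
[[547.  199.3]
 [546.  185.8]
 [530.4 189. ]
 [533.  201.9]]
shaft at hole [541.11206762 196.85566344  55.        ] handle bottom [541.57359025 197.77162478  80.        ]
[[ 641.   -54.5]
 [ 598.5 -230.4]
 [ 456.4 -192. ]
 [ 503.2  -17.7]] [ 549.76059433 -123.69164235]
[[ 600.6 -225.2]
 [ 458.2 -188.4]
 [ 504.5  -16.4]
 [ 647.8  -55.2]] [ 552.78112875 -121.28023187]
```

>>> drive_tool(
  steps=[
    [8.5,[-3.8,-1.9,0],[0,0,0]],
    [8.5,[-3.8,-1.9,0],[0,0,0]],
    [8.5,[-3.8,-1.9,0],[0,0,0]],
    [8.5,[-3.8,-1.9,0],[0,0,0]],
    [8.5,[-3.8,-1.9,0],[0,0,0]],
  ],
  force=60,
)

```text
time: 0.6
tcp_pos: [325.2, 400.0, 245.0]
eef_rot: [0.151, 0.989, -0.0, -0.0]
wrist_force: [0.8, 0.4, 0.6]
grip_width: 0.997
grip_force: 0.0
```

>>> drive_tool(
  steps=[
    [8.5,[-3.8,-1.9,0],[0,0,0]],
    [8.5,[-3.8,-1.9,0],[0,0,0]],
    [8.5,[-3.8,-1.9,0],[0,0,0]],
    [8.5,[-3.8,-1.9,0],[0,0,0]],
    [8.5,[-3.8,-1.9,0],[0,0,0]],
  ],
)

```text
time: 1.1
tcp_pos: [478.3, 252.6, 245.0]
eef_rot: [0.151, 0.989, -0.0, -0.0]
wrist_force: [0.5, 0.2, -0.6]
grip_width: 0.995
grip_force: 0.0
```

>>> drive_tool(
  steps=[
    [8.5,[-3.8,-1.9,0],[0,0,0]],
    [8.5,[-3.8,-1.9,0],[0,0,0]],
    [8.5,[0,0,0],[0,0,-0.04]],
    [8.5,[0,0,0],[0,0,0]],
  ],
)

```text
time: 1.5
tcp_pos: [539.3, 194.0, 244.5]
eef_rot: [0.132, 0.991, -0.0, -0.001]
wrist_force: [-0.7, -0.6, 0.0]
grip_width: 0.995
grip_force: 0.0
```

```bash
cat >> h.py <<'E'
from scipy.spatial.transform import Rotation as Ro
def to(x,y,z):
    s=read_state();R=Ro.from_quat(s["eef_rot"]).as_matrix()
    d=np.array([x,y,z])-s["tcp_pos"]
    print("t",s["time"],"tcp",s["tcp_pos"].round(1),"toolx",R[:,0].round(3),"tooly",R[:,1].round(3),"z",R[:,2].round(3),"F",np.round(s["wrist_force"],1),"grip",round(s["grip_width"]*85.4,1),round(s["grip_force"],1))
    print("shift cm",(R.T@d/10).round(2))
E
python3 -c "
from h import *
to(539.5,195,99)"
```

```text
t 1.5 tcp [539.3 194.  244.5] toolx [-0.965  0.262  0.001] tooly [ 0.262  0.965 -0.001] z [-0.002 -0.    -1.   ] F [-0.7 -0.6  0. ] grip 85.0 0.0
shift cm [-0.02  0.12 14.55]
```

>>> drive_tool(
  steps=[
    [8.5,[0,0.1,3],[0,0,0]],
    [8.5,[0,0,3],[0,0,0]],
    [8.5,[0,0,3],[0,0,0]],
    [8.5,[0,0,3],[0,0,0]],
    [8.5,[0,0,2.5],[0,0,0]],
  ],
)

```text
time: 2.0
tcp_pos: [537.3, 196.9, 98.7]
eef_rot: [0.131, 0.991, -0.0, -0.001]
wrist_force: [-0.2, 0.0, -0.8]
grip_width: 0.994
grip_force: 0.0
```

>>> drive_tool(
  steps=[
    [3.5,[0,0,0],[0,0,0]],
    [3.5,[0,0,0],[0,0,0]],
    [3.5,[0,0,0],[0,0,0]],
  ],
)

```text
time: 2.3
tcp_pos: [539.9, 196.9, 101.8]
eef_rot: [0.131, 0.991, 0.001, 0.001]
wrist_force: [1.5, 0.3, -0.1]
grip_width: 0.508
grip_force: 0.0
```

Run:
```python
from h import *
to(539.5,195,99)
r=[]
for n,(u,v) in(("top",(199,229)),("scene",(329,190))):
    c=snapshot(n)["color"][v-30:v+30,u-30:u+30]; r.append(cv2.resize(cv2.convertScaleAbs(c,alpha=1.8),(400,400),interpolation=2))
cv2.imwrite("pics/g1.png",np.hstack(r))
```

```text
t 2.3 tcp [539.9 196.9 101.8] toolx [-0.966  0.259 -0.002] tooly [0.259 0.966 0.001] z [ 0.002  0.001 -1.   ] F [ 1.5  0.3 -0.1] grip 43.4 0.0
shift cm [-0.02 -0.2   0.28]
```

View pics/g1.png

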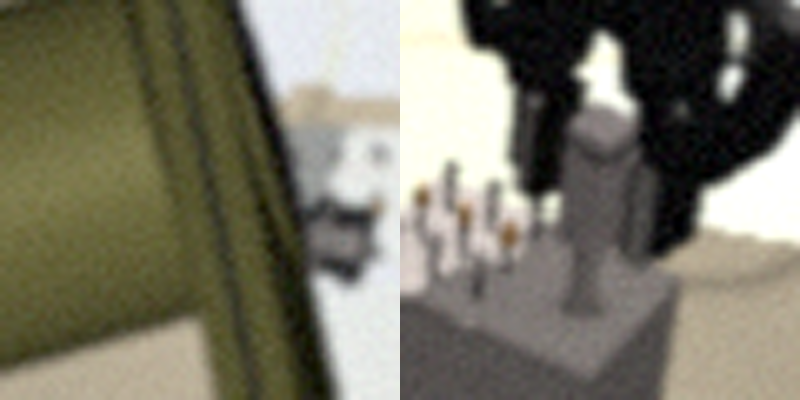

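The rod stands between the open fingers, with the handle at (600,170) in the scene crop. I'll close on it.

>>> drive_tool(
  steps=[
    [0,[0,-0.1,0.1],[0,0,0]],
    [0,[0,0,0],[0,0,0]],
    [0,[0,0,0],[0,0,0]],
    [0,[0,0,0],[0,0,0]],
    [0,[0,0,0],[0,0,0]],
  ],
  force=60,
)

```text
time: 2.9
tcp_pos: [539.4, 195.2, 100.3]
eef_rot: [0.131, 0.991, 0.0, 0.001]
wrist_force: [-1.4, -1.4, 5.5]
grip_width: 0.177
grip_force: 58.5
```

```bash
python3 -c "
from h import *
to(539.5,195,225)"
```

```text
t 2.9 tcp [539.4 195.2 100.3] toolx [-0.966  0.26  -0.002] tooly [0.26  0.966 0.001] z [ 0.002  0.    -1.   ] F [-1.4 -1.4  5.5] grip 15.1 58.5
shift cm [-3.000e-02 -1.000e-02 -1.247e+01]
```

>>> drive_tool(
  steps=[
    [0,[0,0,-1],[0,0,0]],
    [0,[0,0,-2],[0,0,0]],
    [0,[0,0,-3],[0,0,0]],
    [0,[0,0,-3.5],[0,0,0]],
    [0,[0,0,-3],[0,0,0]],
  ],
)

```text
time: 3.4
tcp_pos: [538.6, 195.3, 226.1]
eef_rot: [0.131, 0.991, 0.0, 0.0]
wrist_force: [0.8, -0.0, -0.2]
grip_width: 0.18
grip_force: 58.7
```

>>> drive_tool(
  steps=[
    [0,[-0.5,-1.5,0],[0,0,0]],
    [0,[-1,-3,0],[0,0,0]],
    [0,[-1,-3,0],[0,0,0]],
    [0,[-1,-3,0],[0,0,0]],
    [0,[-1,-3,0],[0,0,0]],
  ],
)

```text
time: 3.9
tcp_pos: [546.1, 51.5, 223.4]
eef_rot: [0.131, 0.991, -0.0, -0.001]
wrist_force: [-0.3, -0.7, -1.5]
grip_width: 0.177
grip_force: 58.7
```

>>> drive_tool(
  steps=[
    [0,[-1,-3.5,0],[0,0,0]],
    [0,[-1,-3.5,0],[0,0,0]],
    [0,[-1,-3.5,0],[0,0,0]],
    [0,[-1,-3.5,0],[0,0,0]],
    [0,[-0.5,-2,0],[0,0,0]],
  ],
)

```text
time: 4.4
tcp_pos: [548.0, -116.0, 223.3]
eef_rot: [0.132, 0.991, -0.0, -0.001]
wrist_force: [0.8, 1.1, -1.0]
grip_width: 0.184
grip_force: 58.7
```

>>> drive_tool(
  steps=[
    [0,[-0.3,-1,0],[0,0,0]],
    [0,[0,0,0],[0,0,0]],
    [0,[0,0,0],[0,0,0]],
  ],
)

```text
time: 4.7
tcp_pos: [548.8, -122.8, 223.8]
eef_rot: [0.131, 0.991, 0.0, -0.001]
wrist_force: [0.3, 0.1, -0.6]
grip_width: 0.177
grip_force: 58.7
```

Run:
```python
from h import *
import pickle
to(550.5,-125.2,190)
s=snapshot("scene"); t=snapshot("top"); pickle.dump((s,t),open("s1.pkl","wb"))
p=read_state()["tcp_pos"]
f=K(s);R=np.array(s["rvec"],float)
def proj(s,P):return cv2.projectPoints(np.array([P],float),np.array(s["rvec"],float),np.array(s["tvec"],float),np.array([[K(s),0,s["cx"]],[0,K(s),s["cy"]],[0,0,1]]),None)[0].ravel()
print(proj(s,p-[0,0,90.3]),proj(t,p))
r=[]
for q,(u,v) in((s,(205,125)),(t,(334,222))):
    c=q["color"][v-40:v+40,u-40:u+40]; r.append(cv2.resize(cv2.convertScaleAbs(c,alpha=1.8),(400,400),interpolation=2))
cv2.imwrite("pics/g2.png",np.hstack(r))
```

```text
t 4.7 tcp [ 548.8 -122.8  223.8] toolx [-0.966  0.26   0.001] tooly [0.26  0.966 0.001] z [-0.001  0.001 -1.   ] F [ 0.3  0.1 -0.6] grip 15.2 58.7
shift cm [-0.23 -0.2   3.38]
[204.13888415 130.98470896] [346.57137428 221.4140379 ]
```

View pics/g2.png

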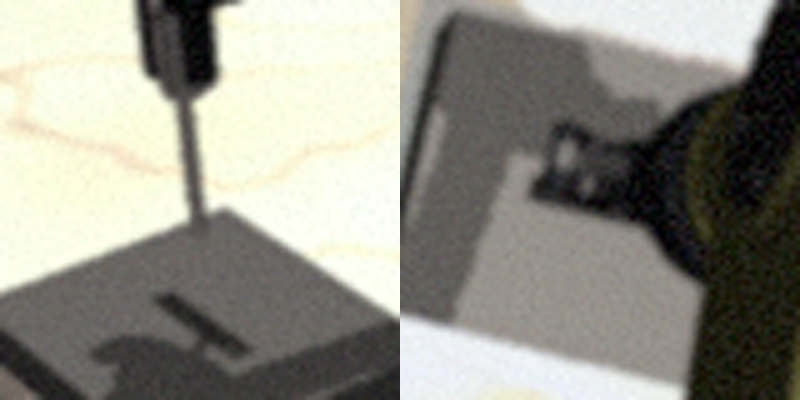

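The tip is at (197,225) in the scene crop, where the kinematics predict it to within about 1.5 px. I'll lower it to just above the slot and measure it there.

>>> drive_tool(
  steps=[
    [0,[-0.2,-0.2,1],[0,0,0]],
    [0,[0,0,2],[0,0,0]],
    [0,[0,0,1],[0,0,0]],
    [0,[0,0,0],[0,0,0]],
    [0,[0,0,0],[0,0,0]],
  ],
)

```text
time: 5.3
tcp_pos: [550.7, -125.6, 184.1]
eef_rot: [0.131, 0.991, 0.0, -0.0]
wrist_force: [0.7, -1.0, -0.8]
grip_width: 0.173
grip_force: 58.7
```

```bash
cat >> h.py <<'E'
def proj(s,P):return cv2.projectPoints(np.array([P],float),np.array(s["rvec"],float),np.array(s["tvec"],float),np.array([[K(s),0,s["cx"]],[0,K(s),s["cy"]],[0,0,1]]),None)[0].ravel()
E
python3 - <<'E'
from h import *
to(550.5,-125.2,185)
s=snapshot("scene")
p=read_state()["tcp_pos"]
g=cv2.cvtColor(s["color"],6).astype(float)
for h in(-90,-80,-70,-60,-50,-40): 
    u,v=proj(s,p+[0,0,h]); row=g[int(round(v)),int(u)-9:int(u)+10]; print(h,u.round(1),v.round(1),row.astype(int), int(u)-9)
u,v=proj(s,p-[0,0,90.3]);u=int(u);v=int(v)
c=s["color"][v-25:v+25,u-30:u+30]; cv2.imwrite("pics/g3.png",cv2.resize(cv2.convertScaleAbs(c,alpha=2.2),(720,600),interpolation=2));print(u,v)
E
```

```text
t 5.3 tcp [ 550.7 -125.6  184.1] toolx [-0.966  0.259  0.001] tooly [0.259 0.966 0.   ] z [-0.001  0.    -1.   ] F [ 0.7 -1.  -0.8] grip 14.8 58.7
shift cm [ 0.03  0.03 -0.09]
-90 204.0 145.4 [50 35 25 19 20 21 29 33 38 44 47 50 54 60 58 59 61 60 58] 195
-80 203.6 141.8 [56 61 58 57 57 56 56 58 51 46 48 46 49 53 57 58 60 56 56] 194
-70 203.2 138.1 [57 57 58 59 56 56 58 57 46 47 43 46 52 56 57 59 55 54 57] 194
-60 202.8 134.4 [60 56 57 60 60 60 58 59 53 44 49 48 47 56 56 57 58 56 57] 193
-50 202.3 130.6 [141 133 124 109  96  81  68  56  50  47  46  42  47  57  58  55  58  58
  59] 193
-40 201.9 126.8 [140 140 141 140 142 141 142 140 117  78  49  53  89 125 123  98  81  70
  71] 192
204 145
```

View pics/g3.png

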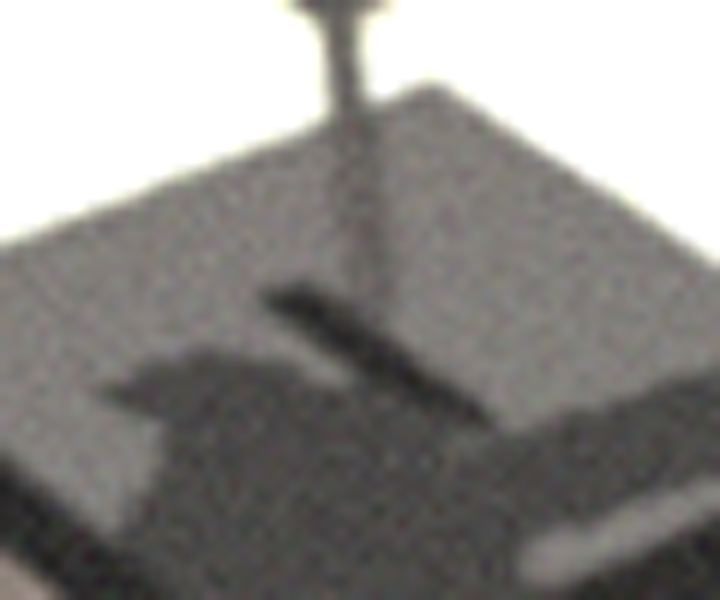

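The shaft is upright and within 0.5 px of the prediction. The tip at (370,310), extended straight down, lands on the slot's mid-line at about (373,352), so I'll lower it gently.

>>> drive_tool(
  steps=[
    [0,[0,0,0.4],[0,0,0]],
    [0,[0,0,0.3],[0,0,0]],
    [0,[0,0,0.15],[0,0,0]],
    [0,[0,0,0.1],[0,0,0]],
    [0,[0,0,0],[0,0,0]],
  ],
)

```text
time: 5.85
tcp_pos: [550.6, -125.9, 174.7]
eef_rot: [0.131, 0.991, 0.0, -0.0]
wrist_force: [-0.4, -1.4, -0.1]
grip_width: 0.178
grip_force: 58.7
```

>>> drive_tool(
  steps=[
    [0,[0,0,0.1],[0,0,0]],
    [0,[0,0,0],[0,0,0]],
  ],
)

```text
time: 6.05
tcp_pos: [550.7, -125.9, 173.8]
eef_rot: [0.131, 0.991, 0.0, -0.0]
wrist_force: [-0.1, -0.8, -2.0]
grip_width: 0.177
grip_force: 58.7
```

>>> drive_tool(
  steps=[
    [0,[0,0,0.1],[0,0,0]],
    [0,[0,0,0],[0,0,0]],
  ],
)

```text
time: 6.25
tcp_pos: [550.7, -125.9, 172.7]
eef_rot: [0.131, 0.991, -0.0, -0.0]
wrist_force: [0.6, -0.4, -0.1]
grip_width: 0.181
grip_force: 58.7
```

>>> drive_tool(
  steps=[
    [0,[0,0,0.1],[0,0,0]],
    [0,[0,0,0],[0,0,0]],
  ],
)

```text
time: 6.45
tcp_pos: [550.7, -125.9, 171.7]
eef_rot: [0.131, 0.991, 0.0, -0.0]
wrist_force: [1.1, -1.1, -0.5]
grip_width: 0.179
grip_force: 58.7
```

>>> drive_tool(
  steps=[
    [0,[0,0,0.1],[0,0,0]],
    [0,[0,0,0],[0,0,0]],
  ],
)

```text
time: 6.65
tcp_pos: [550.7, -125.9, 170.7]
eef_rot: [0.131, 0.991, 0.0, -0.0]
wrist_force: [0.0, -0.2, -0.7]
grip_width: 0.178
grip_force: 58.7
```

>>> drive_tool(
  steps=[
    [0,[0,0,0.15],[0,0,0]],
    [0,[0,0,0.1],[0,0,0]],
    [0,[0,0,0.1],[0,0,0]],
    [0,[0,0,0],[0,0,0]],
  ],
)

```text
time: 7.05
tcp_pos: [550.6, -125.8, 167.1]
eef_rot: [0.131, 0.991, 0.0, -0.0]
wrist_force: [0.6, -0.2, -0.5]
grip_width: 0.173
grip_force: 58.7
```

>>> drive_tool(
  steps=[
    [0,[0,0,0.2],[0,0,0]],
    [0,[0,0,0.2],[0,0,0]],
    [0,[0,0,0.2],[0,0,0]],
    [0,[0,0,0],[0,0,0]],
  ],
)

```text
time: 7.45
tcp_pos: [550.5, -125.8, 160.9]
eef_rot: [0.131, 0.991, 0.0, -0.0]
wrist_force: [0.8, 0.1, -0.6]
grip_width: 0.174
grip_force: 58.7
```

>>> drive_tool(
  steps=[
    [0,[0,0,0.2],[0,0,0]],
    [0,[0,0,0.2],[0,0,0]],
    [0,[0,0,0],[0,0,0]],
  ],
)

```text
time: 7.75
tcp_pos: [550.5, -125.8, 157.0]
eef_rot: [0.131, 0.991, 0.0, -0.0]
wrist_force: [-0.0, -0.6, -1.1]
grip_width: 0.179
grip_force: 58.7
```

>>> drive_tool(
  steps=[
    [0,[0,0.6,0],[0,0,0]],
    [0,[0,0.6,0],[0,0,0]],
    [0,[0,0.6,0],[0,0,0]],
    [0,[0,0,0],[0,0,0]],
  ],
)

```text
time: 8.15
tcp_pos: [555.7, -107.5, 157.4]
eef_rot: [0.13, 0.991, 0.0, 0.0]
wrist_force: [0.5, -0.2, -0.5]
grip_width: 0.179
grip_force: 58.7
```

>>> drive_tool(
  steps=[
    [0,[0,0,0.15],[0,0,0]],
    [0,[0,0,0.1],[0,0,0]],
    [0,[0,0,0],[0,0,0]],
  ],
)

```text
time: 8.45
tcp_pos: [555.2, -108.6, 154.6]
eef_rot: [0.131, 0.991, -0.0, -0.0]
wrist_force: [-0.1, -0.6, -0.8]
grip_width: 0.177
grip_force: 58.7
```

>>> drive_tool(
  steps=[
    [0,[0,0,0.05],[0,0,0]],
    [0,[0,0,0.0],[0,0,0]],
  ],
)

```text
time: 8.65
tcp_pos: [555.3, -108.7, 154.2]
eef_rot: [0.131, 0.991, -0.0, -0.0]
wrist_force: [0.1, -0.7, -0.8]
grip_width: 0.182
grip_force: 58.7
```

>>> drive_tool(
  steps=[
    [0,[0,0,0.05],[0,0,0]],
    [0,[0,0,0.0],[0,0,0]],
  ],
)

```text
time: 8.85
tcp_pos: [555.4, -108.6, 153.8]
eef_rot: [0.131, 0.991, -0.0, -0.0]
wrist_force: [0.5, 0.0, -0.7]
grip_width: 0.177
grip_force: 58.7
```

>>> drive_tool(
  steps=[
    [0,[0,0,0.05],[0,0,0]],
    [0,[0,0,0.0],[0,0,0]],
  ],
)

```text
time: 9.05
tcp_pos: [555.4, -108.5, 153.2]
eef_rot: [0.131, 0.991, 0.0, -0.0]
wrist_force: [-0.7, -0.1, -1.7]
grip_width: 0.177
grip_force: 58.7
```

>>> drive_tool(
  steps=[
    [0,[0,0,0.05],[0,0,0]],
    [0,[0,0,0.0],[0,0,0]],
  ],
)

```text
time: 9.25
tcp_pos: [555.4, -108.5, 152.7]
eef_rot: [0.131, 0.991, -0.0, -0.0]
wrist_force: [0.3, 0.2, -1.4]
grip_width: 0.179
grip_force: 58.7
```

>>> drive_tool(
  steps=[
    [0,[0,0,0.05],[0,0,0]],
    [0,[0,0,0.0],[0,0,0]],
  ],
)

```text
time: 9.45
tcp_pos: [555.4, -108.5, 152.2]
eef_rot: [0.131, 0.991, 0.0, -0.0]
wrist_force: [-0.1, 0.5, -0.3]
grip_width: 0.18
grip_force: 58.7
```

>>> drive_tool(
  steps=[
    [0,[0,0,0.05],[0,0,0]],
    [0,[0,0,0.0],[0,0,0]],
  ],
)

```text
time: 9.65
tcp_pos: [555.5, -108.5, 152.0]
eef_rot: [0.131, 0.991, -0.0, 0.0]
wrist_force: [0.4, 0.4, 1.4]
grip_width: 0.184
grip_force: 58.9
```

>>> drive_tool(
  steps=[
    [0,[0,0,0.05],[0,0,0]],
    [0,[0,0,0.0],[0,0,0]],
  ],
)

```text
time: 9.85
tcp_pos: [555.5, -108.5, 151.7]
eef_rot: [0.131, 0.991, -0.0, 0.0]
wrist_force: [-0.9, 0.8, 2.8]
grip_width: 0.179
grip_force: 59.1
```

>>> drive_tool(
  steps=[
    [0,[0,0,0.05],[0,0,0]],
    [0,[0,0,0.0],[0,0,0]],
  ],
)

```text
time: 10.05
tcp_pos: [555.6, -108.5, 151.4]
eef_rot: [0.131, 0.991, -0.0, 0.0]
wrist_force: [-1.2, 1.0, 5.8]
grip_width: 0.179
grip_force: 59.4
```

>>> drive_tool(
  steps=[
    [0,[0,0,0.05],[0,0,0]],
    [0,[0,0,0.0],[0,0,0]],
  ],
)

```text
time: 10.25
tcp_pos: [555.6, -108.6, 151.1]
eef_rot: [0.131, 0.991, -0.0, 0.0]
wrist_force: [-2.6, 0.7, 6.7]
grip_width: 0.183
grip_force: 59.7
```

The force rises about 10 N/mm, so this is the frame and not the tab. I'll lift and try the other side.

>>> drive_tool(
  steps=[
    [0,[0,0,-0.3],[0,0,0]],
    [0,[0,0,-0.2],[0,0,0]],
    [0,[0,-0.6,0],[0,0,0]],
    [0,[0,-0.8,0],[0,0,0]],
    [0,[0,-0.8,0],[0,0,0]],
  ],
)

```text
time: 10.75
tcp_pos: [549.3, -130.5, 155.0]
eef_rot: [0.131, 0.991, -0.0, -0.0]
wrist_force: [0.0, -0.0, -0.2]
grip_width: 0.178
grip_force: 59.0
```

>>> drive_tool(
  steps=[
    [0,[0,-0.8,0],[0,0,0]],
    [0,[0,-0.6,0],[0,0,0]],
    [0,[0,0,0],[0,0,0]],
    [0,[0,0,0],[0,0,0]],
  ],
)

```text
time: 11.15
tcp_pos: [546.0, -143.5, 155.3]
eef_rot: [0.131, 0.991, 0.0, -0.0]
wrist_force: [0.0, -0.1, -1.1]
grip_width: 0.175
grip_force: 58.9
```

```bash
python3 -c "
from h import *
to(550.6-.259*18,-125.8-.966*18,153)"
```

```text
t 11.15 tcp [ 546.  -143.5  155.3] toolx [-0.965  0.261  0.   ] tooly [0.261 0.965 0.   ] z [ 0.  0. -1.] F [ 0.  -0.1 -1.1] grip 14.9 58.9
shift cm [0.01 0.03 0.23]
```

>>> drive_tool(
  steps=[
    [0,[0,0,0.15],[0,0,0]],
    [0,[0,0,0.1],[0,0,0]],
    [0,[0,0,0.05],[0,0,0]],
    [0,[0,0,0],[0,0,0]],
  ],
)

```text
time: 11.55
tcp_pos: [546.0, -143.0, 152.1]
eef_rot: [0.131, 0.991, 0.0, -0.0]
wrist_force: [-0.2, 0.5, -1.3]
grip_width: 0.181
grip_force: 58.9
```

>>> drive_tool(
  steps=[
    [0,[0,0,0.05],[0,0,0]],
    [0,[0,0,0],[0,0,0]],
  ],
)

```text
time: 11.75
tcp_pos: [546.1, -143.2, 151.8]
eef_rot: [0.131, 0.991, 0.0, 0.0]
wrist_force: [0.1, 0.7, -0.5]
grip_width: 0.179
grip_force: 58.9
```

>>> drive_tool(
  steps=[
    [0,[0,0,0.05],[0,0,0]],
    [0,[0,0,0],[0,0,0]],
  ],
)

```text
time: 11.95
tcp_pos: [546.1, -143.3, 151.5]
eef_rot: [0.131, 0.991, 0.0, 0.0]
wrist_force: [-0.7, 0.6, 0.7]
grip_width: 0.181
grip_force: 58.9
```

>>> drive_tool(
  steps=[
    [0,[0,0,0.05],[0,0,0]],
    [0,[0,0,0],[0,0,0]],
  ],
)

```text
time: 12.15
tcp_pos: [546.2, -143.3, 151.3]
eef_rot: [0.131, 0.991, -0.0, 0.0]
wrist_force: [-0.5, 1.0, 3.8]
grip_width: 0.181
grip_force: 59.3
```

>>> drive_tool(
  steps=[
    [0,[0,0,0.05],[0,0,0]],
    [0,[0,0,0],[0,0,0]],
  ],
)

```text
time: 12.35
tcp_pos: [546.3, -143.3, 150.9]
eef_rot: [0.131, 0.991, -0.0, 0.0]
wrist_force: [-0.5, 0.2, 5.7]
grip_width: 0.181
grip_force: 59.5
```

That is the frame again. The tab must be near ±11 or ±25 mm, so I'll try −25.

>>> drive_tool(
  steps=[
    [0,[0,0,-0.3],[0,0,0]],
    [0,[0,-0.35,0],[0,0,0]],
    [0,[0,-0.35,0],[0,0,0]],
    [0,[0,0,0.0],[0,0,0]],
  ],
)

```text
time: 12.75
tcp_pos: [544.0, -150.6, 153.0]
eef_rot: [0.131, 0.991, -0.0, -0.0]
wrist_force: [0.1, -0.3, -0.7]
grip_width: 0.177
grip_force: 58.9
```

>>> drive_tool(
  steps=[
    [0,[0,0,0.1],[0,0,0]],
    [0,[0,0,0.1],[0,0,0]],
    [0,[0,0,0],[0,0,0]],
  ],
)

```text
time: 13.05
tcp_pos: [544.2, -150.2, 151.4]
eef_rot: [0.131, 0.991, -0.0, 0.0]
wrist_force: [-0.6, -0.7, 2.3]
grip_width: 0.177
grip_force: 59.0
```

>>> drive_tool(
  steps=[
    [0,[0,0,0.05],[0,0,0]],
    [0,[0,0,0],[0,0,0]],
  ],
)

```text
time: 13.25
tcp_pos: [544.3, -150.1, 151.2]
eef_rot: [0.131, 0.991, -0.0, 0.0]
wrist_force: [-0.8, -0.2, 3.5]
grip_width: 0.176
grip_force: 59.3
```

>>> drive_tool(
  steps=[
    [0,[0,0,0.05],[0,0,0]],
    [0,[0,0,0],[0,0,0]],
  ],
)

```text
time: 13.45
tcp_pos: [544.4, -150.2, 151.1]
eef_rot: [0.131, 0.991, -0.0, 0.0]
wrist_force: [-2.0, -0.2, 6.8]
grip_width: 0.173
grip_force: 59.8
```

>>> drive_tool(
  steps=[
    [0,[0,0,0.05],[0,0,0]],
    [0,[0,0,0],[0,0,0]],
  ],
)

```text
time: 13.65
tcp_pos: [544.4, -150.2, 150.9]
eef_rot: [0.131, 0.991, -0.0, 0.0]
wrist_force: [-1.0, 0.7, 8.6]
grip_width: 0.174
grip_force: 60.0
```

Frame here too. Next is −11, 14 mm back.

>>> drive_tool(
  steps=[
    [0,[0,0,-0.4],[0,0,0]],
    [0,[0,0.5,0],[0,0,0]],
    [0,[0,0.5,0],[0,0,0]],
    [0,[0,0.4,0.0],[0,0,0]],
    [0,[0,0,0.0],[0,0,0]],
  ],
)

```text
time: 14.15
tcp_pos: [547.8, -135.6, 153.4]
eef_rot: [0.131, 0.991, 0.0, -0.0]
wrist_force: [-0.2, -0.0, -1.6]
grip_width: 0.179
grip_force: 58.8
```

>>> drive_tool(
  steps=[
    [0,[0,0,0.1],[0,0,0]],
    [0,[0,0,0.1],[0,0,0]],
    [0,[0,0,0],[0,0,0]],
  ],
)

```text
time: 14.45
tcp_pos: [547.7, -136.6, 151.5]
eef_rot: [0.131, 0.991, 0.0, -0.0]
wrist_force: [-0.4, -0.2, -0.7]
grip_width: 0.182
grip_force: 58.8
```

>>> drive_tool(
  steps=[
    [0,[0,0,0.05],[0,0,0]],
    [0,[0,0,0],[0,0,0]],
  ],
)

```text
time: 14.65
tcp_pos: [547.8, -136.7, 151.3]
eef_rot: [0.131, 0.991, -0.0, -0.0]
wrist_force: [-1.0, 0.0, -0.7]
grip_width: 0.177
grip_force: 58.8
```

>>> drive_tool(
  steps=[
    [0,[0,0,0.05],[0,0,0]],
    [0,[0,0,0],[0,0,0]],
  ],
)

```text
time: 14.85
tcp_pos: [547.9, -136.6, 151.2]
eef_rot: [0.131, 0.991, -0.0, 0.0]
wrist_force: [-0.7, -0.2, 2.6]
grip_width: 0.172
grip_force: 59.2
```

>>> drive_tool(
  steps=[
    [0,[0,0,0.05],[0,0,0]],
    [0,[0,0,0],[0,0,0]],
  ],
)

```text
time: 15.05
tcp_pos: [548.0, -136.6, 150.8]
eef_rot: [0.131, 0.991, -0.0, 0.0]
wrist_force: [-1.9, -0.6, 5.1]
grip_width: 0.182
grip_force: 59.3
```

Frame again. Next +11, a 22 mm shift.

>>> drive_tool(
  steps=[
    [0,[0,0,-0.4],[0,0,0]],
    [0,[0,0.6,0],[0,0,0]],
    [0,[0,0.8,0],[0,0,0]],
    [0,[0,0.8,0.0],[0,0,0]],
    [0,[0,0,0.0],[0,0,0]],
  ],
)

```text
time: 15.55
tcp_pos: [553.8, -113.8, 154.1]
eef_rot: [0.13, 0.991, 0.0, -0.0]
wrist_force: [0.2, 0.2, -1.0]
grip_width: 0.182
grip_force: 58.9
```

>>> drive_tool(
  steps=[
    [0,[0,0,0.1],[0,0,0]],
    [0,[0,0,0.1],[0,0,0]],
    [0,[0,0,0],[0,0,0]],
  ],
)

```text
time: 15.85
tcp_pos: [553.4, -115.4, 152.0]
eef_rot: [0.131, 0.991, -0.0, -0.0]
wrist_force: [0.3, 1.4, -0.7]
grip_width: 0.179
grip_force: 58.9
```

>>> drive_tool(
  steps=[
    [0,[0,0,0.05],[0,0,0]],
    [0,[0,0,0],[0,0,0]],
  ],
)

```text
time: 16.05
tcp_pos: [553.5, -115.5, 151.8]
eef_rot: [0.131, 0.991, -0.0, -0.0]
wrist_force: [-0.1, -0.1, 0.9]
grip_width: 0.179
grip_force: 58.9
```

>>> drive_tool(
  steps=[
    [0,[0,0,0.05],[0,0,0]],
    [0,[0,0,0],[0,0,0]],
  ],
)

```text
time: 16.25
tcp_pos: [553.6, -115.5, 151.5]
eef_rot: [0.131, 0.991, -0.0, 0.0]
wrist_force: [-0.4, -0.7, 2.2]
grip_width: 0.178
grip_force: 58.9
```

>>> drive_tool(
  steps=[
    [0,[0,0,0.05],[0,0,0]],
    [0,[0,0,0],[0,0,0]],
  ],
)

```text
time: 16.45
tcp_pos: [553.7, -115.5, 151.2]
eef_rot: [0.131, 0.991, -0.0, 0.0]
wrist_force: [-0.8, -0.4, 2.9]
grip_width: 0.18
grip_force: 59.1
```

>>> drive_tool(
  steps=[
    [0,[0,0,0.05],[0,0,0]],
    [0,[0,0,0],[0,0,0]],
  ],
)

```text
time: 16.65
tcp_pos: [553.8, -115.5, 150.9]
eef_rot: [0.131, 0.991, -0.0, 0.0]
wrist_force: [-0.4, -0.0, 6.1]
grip_width: 0.182
grip_force: 59.5
```

>>> drive_tool(
  steps=[
    [0,[0,0,0.05],[0,0,0]],
    [0,[0,0,0],[0,0,0]],
  ],
)

```text
time: 16.85
tcp_pos: [553.8, -115.5, 150.7]
eef_rot: [0.131, 0.991, -0.0, 0.0]
wrist_force: [-1.8, -0.2, 7.8]
grip_width: 0.179
grip_force: 59.8
```

Frame. Now +25, a further 14 mm.

>>> drive_tool(
  steps=[
    [0,[0,0,-0.4],[0,0,0]],
    [0,[0,0.5,0],[0,0,0]],
    [0,[0,0.5,0],[0,0,0]],
    [0,[0,0.45,0.0],[0,0,0]],
    [0,[0,0,0.0],[0,0,0]],
  ],
)

```text
time: 17.35
tcp_pos: [557.3, -100.4, 153.4]
eef_rot: [0.131, 0.991, 0.0, -0.0]
wrist_force: [0.2, -0.1, -1.0]
grip_width: 0.177
grip_force: 58.8
```

>>> drive_tool(
  steps=[
    [0,[0,0,0.1],[0,0,0]],
    [0,[0,0,0.1],[0,0,0]],
    [0,[0,0,0],[0,0,0]],
  ],
)

```text
time: 17.65
tcp_pos: [557.3, -101.3, 151.7]
eef_rot: [0.131, 0.991, 0.0, -0.0]
wrist_force: [-1.1, -0.6, -0.7]
grip_width: 0.175
grip_force: 58.9
```

>>> drive_tool(
  steps=[
    [0,[0,0,0.05],[0,0,0]],
    [0,[0,0,0],[0,0,0]],
  ],
)

```text
time: 17.85
tcp_pos: [557.4, -101.3, 151.5]
eef_rot: [0.131, 0.991, 0.0, 0.0]
wrist_force: [-0.6, 0.7, 2.0]
grip_width: 0.173
grip_force: 59.1
```

>>> drive_tool(
  steps=[
    [0,[0,0,0.05],[0,0,0]],
    [0,[0,0,0],[0,0,0]],
  ],
)

```text
time: 18.05
tcp_pos: [557.4, -101.3, 151.2]
eef_rot: [0.131, 0.991, 0.0, 0.0]
wrist_force: [-1.1, 0.2, 4.4]
grip_width: 0.18
grip_force: 59.3
```

>>> drive_tool(
  steps=[
    [0,[0,0,0.05],[0,0,0]],
    [0,[0,0,0],[0,0,0]],
  ],
)

```text
time: 18.25
tcp_pos: [557.5, -101.3, 150.9]
eef_rot: [0.131, 0.991, -0.0, 0.0]
wrist_force: [-1.5, 0.7, 5.9]
grip_width: 0.179
grip_force: 59.6
```

>>> drive_tool(
  steps=[
    [0,[0,0,0.05],[0,0,0]],
    [0,[0,0,0],[0,0,0]],
  ],
)

```text
time: 18.45
tcp_pos: [557.6, -101.3, 150.7]
eef_rot: [0.131, 0.991, -0.0, 0.0]
wrist_force: [-2.6, 1.2, 8.8]
grip_width: 0.181
grip_force: 59.9
```

All six probes feel like the frame, so I'll hop along the slot in a finer 3.5 mm grid, pressing about 7 N each time.

>>> drive_tool(
  steps=[
    [0,[0,0,-0.4],[0,0,0]],
    [0,[0,-0.35,0],[0,0,0]],
    [0,[0,0,0],[0,0,0]],
    [0,[0,0,0.35],[0,0,0]],
    [0,[0,0,0],[0,0,0]],
  ],
)

```text
time: 18.95
tcp_pos: [556.8, -105.0, 150.8]
eef_rot: [0.131, 0.991, -0.0, 0.0]
wrist_force: [-1.0, 0.2, 6.7]
grip_width: 0.179
grip_force: 60.0
```

>>> drive_tool(
  steps=[
    [0,[0,0,-0.4],[0,0,0]],
    [0,[0,-0.7,0],[0,0,0]],
    [0,[0,0,0],[0,0,0]],
    [0,[0,0,0.4],[0,0,0]],
    [0,[0,0,0],[0,0,0]],
  ],
)

```text
time: 19.45
tcp_pos: [555.0, -111.8, 150.8]
eef_rot: [0.131, 0.991, -0.0, 0.0]
wrist_force: [-1.8, 0.3, 7.2]
grip_width: 0.181
grip_force: 59.9
```

>>> drive_tool(
  steps=[
    [0,[0,0,-0.4],[0,0,0]],
    [0,[0,-0.7,0],[0,0,0]],
    [0,[0,0,0],[0,0,0]],
    [0,[0,0,0.4],[0,0,0]],
    [0,[0,0,0],[0,0,0]],
  ],
)

```text
time: 19.95
tcp_pos: [553.1, -118.6, 150.8]
eef_rot: [0.131, 0.991, -0.0, 0.0]
wrist_force: [-2.7, -0.7, 7.2]
grip_width: 0.181
grip_force: 60.0
```

>>> drive_tool(
  steps=[
    [0,[0,0,-0.4],[0,0,0]],
    [0,[0,-0.5,0],[0,0,0]],
    [0,[0,-0.2,0],[0,0,0]],
    [0,[0,0,0.4],[0,0,0]],
    [0,[0,0,0],[0,0,0]],
  ],
)

```text
time: 20.45
tcp_pos: [551.3, -125.5, 150.7]
eef_rot: [0.131, 0.991, -0.0, 0.0]
wrist_force: [-1.8, -0.6, 6.2]
grip_width: 0.182
grip_force: 59.9
```

>>> drive_tool(
  steps=[
    [0,[0,0,-0.4],[0,0,0]],
    [0,[0,-0.7,0],[0,0,0]],
    [0,[0,0,0],[0,0,0]],
    [0,[0,0,0.4],[0,0,0]],
    [0,[0,0,0],[0,0,0]],
  ],
)

```text
time: 20.95
tcp_pos: [549.3, -132.0, 150.0]
eef_rot: [0.131, 0.991, -0.0, 0.0]
wrist_force: [0.8, -0.2, 0.5]
grip_width: 0.182
grip_force: 59.0
```

>>> drive_tool(
  steps=[
    [0,[0,0,-0.4],[0,0,0]],
    [0,[0,-0.7,0],[0,0,0]],
    [0,[0,0,0],[0,0,0]],
    [0,[0,0,0.4],[0,0,0]],
    [0,[0,0,0],[0,0,0]],
  ],
)

```text
time: 21.45
tcp_pos: [547.4, -138.6, 150.0]
eef_rot: [0.131, 0.991, -0.0, 0.0]
wrist_force: [-0.2, 0.2, -0.4]
grip_width: 0.177
grip_force: 58.9
```

>>> drive_tool(
  steps=[
    [0,[0,0,-0.4],[0,0,0]],
    [0,[0,-0.7,0],[0,0,0]],
    [0,[0,0,0],[0,0,0]],
    [0,[0,0,0.4],[0,0,0]],
    [0,[0,0,0],[0,0,0]],
  ],
)

```text
time: 21.95
tcp_pos: [546.0, -145.6, 150.8]
eef_rot: [0.131, 0.991, -0.0, 0.001]
wrist_force: [-0.6, 0.7, 5.9]
grip_width: 0.178
grip_force: 59.7
```

Run:
```python
from h import *
to(550.5,-125.2,185)
s=snapshot("scene"); p=read_state()["tcp_pos"]
u,v=proj(s,[p[0],p[1],85]);print(u,v, proj(s,p-[0,0,20.3]))
u=int(u);v=int(v)-15
c=s["color"][v-25:v+25,u-30:u+30]; cv2.imwrite("pics/g4.png",cv2.resize(cv2.convertScaleAbs(c,alpha=2.2),(720,600),interpolation=2));print(u-30,v-25)
```

```text
t 21.95 tcp [ 546.  -145.6  150.8] toolx [-0.966  0.26  -0.001] tooly [ 0.26   0.966 -0.   ] z [ 0.001 -0.001 -1.   ] F [-0.6  0.7  5.9] grip 15.2 59.7
shift cm [ 0.1   2.09 -3.42]
199.72176758441205 145.523491173616 [197.67616677 128.91784236]
169 105
```

View pics/g4.png

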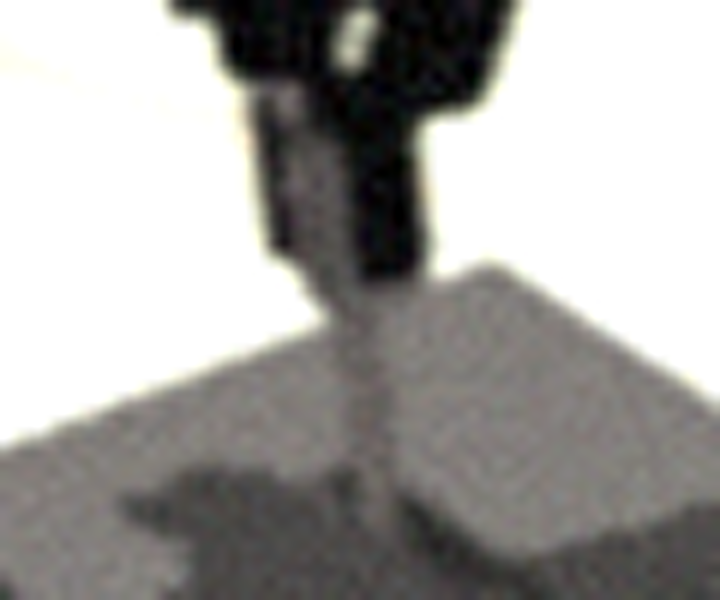

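At −7 and −14 mm the tip sank 1 mm lower with almost no force, so something yields there. The picture shows the rod in the slot with the shaft upright at (375,500). I'll go back to about −10 and press slowly.

>>> drive_tool(
  steps=[
    [0,[0,0,-0.4],[0,0,0]],
    [0,[0,0.6,0],[0,0,0]],
    [0,[0,0.5,0],[0,0,0]],
    [0,[0,0,0.4],[0,0,0]],
    [0,[0,0,0],[0,0,0]],
  ],
)

```text
time: 22.5
tcp_pos: [548.6, -134.0, 149.9]
eef_rot: [0.131, 0.991, 0.0, -0.0]
wrist_force: [0.1, -0.4, -0.2]
grip_width: 0.184
grip_force: 58.8
```

>>> drive_tool(
  steps=[
    [0,[0,0,0.05],[0,0,0]],
    [0,[0,0,0],[0,0,0]],
  ],
)

```text
time: 22.7
tcp_pos: [548.4, -134.4, 149.8]
eef_rot: [0.131, 0.991, 0.0, -0.0]
wrist_force: [0.7, 1.8, 0.0]
grip_width: 0.175
grip_force: 59.0
```

>>> drive_tool(
  steps=[
    [0,[0,0,0.05],[0,0,0]],
    [0,[0,0,0],[0,0,0]],
  ],
)

```text
time: 22.9
tcp_pos: [548.5, -134.5, 149.6]
eef_rot: [0.131, 0.991, 0.0, 0.0]
wrist_force: [-0.5, 1.4, 3.8]
grip_width: 0.178
grip_force: 59.3
```

>>> drive_tool(
  steps=[
    [0,[0,0,0.05],[0,0,0]],
    [0,[0,0,0],[0,0,0]],
  ],
)

```text
time: 23.1
tcp_pos: [548.5, -134.5, 149.2]
eef_rot: [0.131, 0.991, 0.0, 0.0]
wrist_force: [-0.3, 2.0, 3.7]
grip_width: 0.175
grip_force: 59.5
```

>>> drive_tool(
  steps=[
    [0,[0,0,0.05],[0,0,0]],
    [0,[0,0,0],[0,0,0]],
  ],
)

```text
time: 23.3
tcp_pos: [548.5, -134.5, 148.7]
eef_rot: [0.131, 0.991, 0.0, 0.0]
wrist_force: [-0.9, 2.4, 5.2]
grip_width: 0.177
grip_force: 59.6
```

>>> drive_tool(
  steps=[
    [0,[0,0,0.05],[0,0,0]],
    [0,[0,0,0],[0,0,0]],
  ],
)

```text
time: 23.5
tcp_pos: [548.5, -134.5, 148.2]
eef_rot: [0.131, 0.991, 0.0, 0.0]
wrist_force: [-0.1, 2.2, 5.2]
grip_width: 0.181
grip_force: 59.6
```

The tab is yielding now at about 5 N. A +y side force suggests the tip rubs an edge, so I'll shift 1 mm in +y and keep pressing.

>>> drive_tool(
  steps=[
    [0,[0,0.1,0.0],[0,0,0]],
    [0,[0,0,0.05],[0,0,0]],
    [0,[0,0,0],[0,0,0]],
  ],
)

```text
time: 23.8
tcp_pos: [548.6, -134.1, 147.7]
eef_rot: [0.131, 0.991, -0.001, 0.0]
wrist_force: [-1.8, 0.9, 5.4]
grip_width: 0.176
grip_force: 59.6
```

>>> drive_tool(
  steps=[
    [0,[0,0,0.1],[0,0,0]],
    [0,[0,0,0],[0,0,0]],
  ],
)

```text
time: 24.0
tcp_pos: [548.6, -134.2, 146.8]
eef_rot: [0.131, 0.991, -0.001, 0.0]
wrist_force: [-2.0, 0.1, 5.1]
grip_width: 0.18
grip_force: 59.6
```

>>> drive_tool(
  steps=[
    [0,[0,0,0.1],[0,0,0]],
    [0,[0,0,0],[0,0,0]],
  ],
)

```text
time: 24.2
tcp_pos: [548.6, -134.2, 145.8]
eef_rot: [0.131, 0.991, -0.001, 0.0]
wrist_force: [-0.9, 0.3, 6.6]
grip_width: 0.177
grip_force: 59.7
```

>>> drive_tool(
  steps=[
    [0,[0,0,0.1],[0,0,0]],
    [0,[0,0,0],[0,0,0]],
  ],
)

```text
time: 24.4
tcp_pos: [548.6, -134.2, 144.8]
eef_rot: [0.131, 0.991, -0.001, 0.0]
wrist_force: [-1.5, -0.4, 6.7]
grip_width: 0.179
grip_force: 59.7
```

>>> drive_tool(
  steps=[
    [0,[0,0,0.1],[0,0,0]],
    [0,[0,0,0],[0,0,0]],
  ],
)

```text
time: 24.6
tcp_pos: [548.7, -134.2, 143.9]
eef_rot: [0.131, 0.991, -0.001, 0.0]
wrist_force: [-1.0, 0.5, 5.5]
grip_width: 0.18
grip_force: 59.8
```

>>> drive_tool(
  steps=[
    [0,[0,0,0.1],[0,0,0]],
    [0,[0,0,0],[0,0,0]],
  ],
)

```text
time: 24.8
tcp_pos: [548.5, -134.2, 142.7]
eef_rot: [0.131, 0.991, -0.0, 0.0]
wrist_force: [-1.4, 0.3, 4.0]
grip_width: 0.177
grip_force: 59.5
```

>>> drive_tool(
  steps=[
    [0,[0,0,0.1],[0,0,0]],
    [0,[0,0,0],[0,0,0]],
  ],
)

```text
time: 25.0
tcp_pos: [548.5, -134.1, 141.7]
eef_rot: [0.131, 0.991, -0.0, 0.0]
wrist_force: [-0.8, 0.6, 5.1]
grip_width: 0.173
grip_force: 59.5
```

```bash
cat > dr.py <<'E'
from h import *
import pickle
a=pickle.load(open("s0.pkl","rb"))["scene"]["color"].astype(int);b=snapshot("scene")["color"].astype(int)
d=np.abs(a-b).sum(2)[160:208,150:215]
print("drawer region changed px:",(d>60).sum())
E
python3 dr.py
```

```text
drawer region changed px: 796
```

Run:
```python
from h import *
import pickle
a=pickle.load(open("s0.pkl","rb"))["scene"]["color"];b=snapshot("scene")["color"]
f=lambda c:cv2.resize(cv2.convertScaleAbs(c[120:220,140:270],alpha=2),(390,300),interpolation=2)
cv2.imwrite("pics/d.png",np.hstack([f(a),f(b)]))
```

```text
(no output)
```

View pics/d.png

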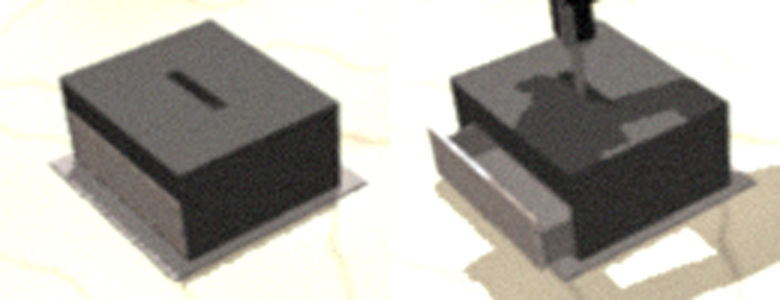

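The drawer is out: the white panel has moved from about (130,190) to about (500,200) in the crop pair. I'll withdraw the rod and return to the hole.

>>> drive_tool(
  steps=[
    [0,[0,0,-0.8],[0,0,0]],
    [0,[0,0,-1.5],[0,0,0]],
    [0,[0,0,-2],[0,0,0]],
    [0,[0,0,-2],[0,0,0]],
    [0,[0,0,-2],[0,0,0]],
  ],
)

```text
time: 25.6
tcp_pos: [548.1, -133.9, 224.8]
eef_rot: [0.131, 0.991, -0.0, -0.001]
wrist_force: [0.2, 0.4, -0.8]
grip_width: 0.179
grip_force: 58.9
```

>>> drive_tool(
  steps=[
    [0,[0.5,1.5,0],[0,0,0]],
    [0,[1,3,0],[0,0,0]],
    [0,[1,3,0],[0,0,0]],
    [0,[1,3,0],[0,0,0]],
    [0,[1,3,0],[0,0,0]],
  ],
)

```text
time: 26.1
tcp_pos: [538.8, 10.5, 222.9]
eef_rot: [0.131, 0.991, 0.0, -0.001]
wrist_force: [0.8, -0.1, -0.5]
grip_width: 0.183
grip_force: 58.9
```

>>> drive_tool(
  steps=[
    [0,[1,3.5,0],[0,0,0]],
    [0,[1,3.5,0],[0,0,0]],
    [0,[1,3.5,0],[0,0,0]],
    [0,[1,3.5,0],[0,0,0]],
    [0,[0.5,2,0],[0,0,0]],
  ],
)

```text
time: 26.6
tcp_pos: [536.5, 177.9, 222.8]
eef_rot: [0.13, 0.992, 0.0, -0.001]
wrist_force: [0.3, -0.4, -1.5]
grip_width: 0.18
grip_force: 58.9
```

>>> drive_tool(
  steps=[
    [0,[0.5,1.5,0],[0,0,0]],
    [0,[0,0,0],[0,0,0]],
    [0,[0,0,0],[0,0,0]],
  ],
)

```text
time: 26.9
tcp_pos: [536.7, 190.2, 223.6]
eef_rot: [0.131, 0.991, -0.001, -0.001]
wrist_force: [-0.0, -0.4, -1.1]
grip_width: 0.178
grip_force: 58.9
```

```bash
python3 -c "
from h import *
to(539.2,195.2,165)"
```

```text
t 26.9 tcp [536.7 190.2 223.6] toolx [-0.966  0.259  0.001] tooly [ 0.259  0.966 -0.001] z [-0.001 -0.001 -1.   ] F [-0.  -0.4 -1.1] grip 15.2 58.9
shift cm [-0.12  0.56  5.86]
```

>>> drive_tool(
  steps=[
    [0,[-0.1,0.55,1],[0,0,0]],
    [0,[0,0,2.5],[0,0,0]],
    [0,[0,0,2.3],[0,0,0]],
    [0,[0,0,0],[0,0,0]],
    [0,[0,0,0],[0,0,0]],
  ],
)

```text
time: 27.4
tcp_pos: [539.7, 194.6, 165.8]
eef_rot: [0.132, 0.991, -0.0, -0.001]
wrist_force: [0.1, 0.1, 0.6]
grip_width: 0.178
grip_force: 58.9
```

Run:
```python
from h import *
to(539.2,195.2,145)
s=snapshot("scene");p=read_state()["tcp_pos"];g=cv2.cvtColor(s["color"],6).astype(int)
for h in(-95,-90,-85,-80,-75,-70,-60,-50,-40,-30):
    u,v=proj(s,p+[0,0,h]);a=int(u)-9;print(h,u.round(1),v.round(1),g[int(round(v)),a:a+19],a)
```

```text
t 27.4 tcp [539.7 194.6 165.8] toolx [-0.965  0.261  0.001] tooly [ 0.261  0.965 -0.001] z [-0.002 -0.001 -1.   ] F [0.1 0.1 0.6] grip 15.2 58.9
shift cm [0.06 0.04 2.08]
-95 326.1 198.6 [82 68 67 66 70 70 69 68 70 67 67 67 69 64 68 69 68 69 76] 317
-90 326.4 196.7 [101  80  68  68  65  69  67  66  60  53  53  60  67  75  82  86  91  92
  94] 317
-85 326.6 194.8 [106  92  59  63  68  68  69  65  57  43  49  56  78  89  97  93  92  93
  91] 317
-80 326.9 192.9 [110  93  62  68  93 111 125 128  98  56  47  53  71  92  93  96  95  93
  94] 317
-75 327.1 190.9 [ 90  68  91 128 145 146 145 117  68  46  49  67  90  94  94  94  95  93
  98] 318
-70 327.4 189.0 [127 107 116 140 146 148 141 121  78  49  48  60  82  91  94  94  95  97
  91] 318
-60 327.9 185.1 [145 145 146 146 145 145 143 132  98  57  45  57  91 114 104  97  96  97
  96] 318
-50 328.5 181.0 [150 146 146 145 147 145 142 121  74  50  51  73 115 144 148 145 144 144
 147] 319
-40 329.0 177.0 [143 143 146 146 144 143 137 104  55  45  55  96 136 148 146 148 146 148
 145] 320
-30 329.6 172.8 [145 145 146 145 147 146 144 121  74  44  49  73 113 141 148 147 147 145
 145] 320
```

The shaft is upright and where predicted, to within 0.3 px. I'll insert it gently.

>>> drive_tool(
  steps=[
    [0,[0.05,0.05,0.8],[0,0,0]],
    [0,[0,0,0.6],[0,0,0]],
    [0,[0,0,0.4],[0,0,0]],
    [0,[0,0,0.2],[0,0,0]],
    [0,[0,0,0],[0,0,0]],
  ],
)

```text
time: 27.95
tcp_pos: [539.2, 196.1, 146.0]
eef_rot: [0.131, 0.991, -0.0, -0.0]
wrist_force: [0.3, 0.3, -0.1]
grip_width: 0.18
grip_force: 58.9
```

>>> drive_tool(
  steps=[
    [0,[0,0,0.2],[0,0,0]],
    [0,[0,0,0.2],[0,0,0]],
    [0,[0,0,0],[0,0,0]],
  ],
)

```text
time: 28.25
tcp_pos: [539.3, 196.1, 142.1]
eef_rot: [0.131, 0.991, -0.0, -0.0]
wrist_force: [0.3, 0.3, -1.3]
grip_width: 0.184
grip_force: 58.9
```

>>> drive_tool(
  steps=[
    [0,[0,0,0.2],[0,0,0]],
    [0,[0,0,0.2],[0,0,0]],
    [0,[0,0,0.2],[0,0,0]],
    [0,[0,0,0],[0,0,0]],
  ],
)

```text
time: 28.65
tcp_pos: [539.2, 196.0, 135.9]
eef_rot: [0.131, 0.991, -0.0, -0.0]
wrist_force: [0.6, -0.1, -0.1]
grip_width: 0.179
grip_force: 58.9
```

>>> drive_tool(
  steps=[
    [0,[0,0,0.4],[0,0,0]],
    [0,[0,0,0.5],[0,0,0]],
    [0,[0,0,0.5],[0,0,0]],
    [0,[0,0,0.4],[0,0,0]],
    [0,[0,0,0],[0,0,0]],
  ],
)

```text
time: 29.15
tcp_pos: [538.9, 195.9, 117.4]
eef_rot: [0.131, 0.991, -0.0, -0.001]
wrist_force: [0.5, 0.6, 0.2]
grip_width: 0.177
grip_force: 58.9
```

>>> drive_tool(
  steps=[
    [0,[0,0,0.4],[0,0,0]],
    [0,[0,0,0.4],[0,0,0]],
    [0,[0,0,0.3],[0,0,0]],
    [0,[0,0,0.2],[0,0,0]],
    [0,[0,0,0],[0,0,0]],
  ],
)

```text
time: 29.65
tcp_pos: [539.3, 196.0, 104.9]
eef_rot: [0.131, 0.991, -0.0, -0.0]
wrist_force: [0.0, -0.3, 0.2]
grip_width: 0.182
grip_force: 58.9
```

>>> drive_tool(
  steps=[
    [0,[0,0,0.15],[0,0,0]],
    [0,[0,0,0],[0,0,0]],
  ],
)

```text
time: 29.85
tcp_pos: [539.5, 196.1, 103.7]
eef_rot: [0.131, 0.991, -0.0, -0.0]
wrist_force: [0.3, -0.3, -1.7]
grip_width: 0.177
grip_force: 58.9
```

Lower 3 mm more, then open slowly and lift.

>>> drive_tool(
  steps=[
    [0,[0,0,0.15],[0,0,0]],
    [0,[0,0,0.15],[0,0,0]],
    [0,[0,0,0],[0,0,0]],
  ],
)

```text
time: 30.15
tcp_pos: [539.4, 196.0, 100.6]
eef_rot: [0.131, 0.991, -0.0, -0.0]
wrist_force: [-0.0, -0.3, -0.6]
grip_width: 0.178
grip_force: 58.9
```

>>> drive_tool(
  steps=[
    [2.2,[0,0,0],[0,0,0]],
    [3,[0,0,0],[0,0,0]],
    [5,[0,0,0],[0,0,0]],
    [7,[0,0,0],[0,0,0]],
    [7,[0,0,0],[0,0,0]],
  ],
)

```text
time: 30.65
tcp_pos: [539.5, 196.1, 100.9]
eef_rot: [0.131, 0.991, 0.0, 0.0]
wrist_force: [0.3, -0.6, -0.1]
grip_width: 0.814
grip_force: 0.0
```

>>> drive_tool(
  steps=[
    [7,[0,0,-1],[0,0,0]],
    [7,[0,0,-3],[0,0,0]],
    [7,[0,0,-4],[0,0,0]],
    [7,[0,0,-4],[0,0,0]],
    [7,[0,0,0],[0,0,0]],
  ],
)

```text
time: 31.15
tcp_pos: [543.5, 197.2, 227.9]
eef_rot: [0.131, 0.991, 0.003, 0.006]
wrist_force: [0.7, 0.1, -0.2]
grip_width: 0.823
grip_force: 0.0
```

Run:
```python
from h import *
print(read_state()["tcp_pos"],read_state()["wrist_force"])
b=snapshot("scene")["color"]
cv2.imwrite("pics/f.png",cv2.resize(cv2.convertScaleAbs(b[100:350,130:460],alpha=1.8),(792,600),interpolation=2))
```

```text
[543.46015026 197.23027421 227.92076568] [ 0.69381251  0.08265392 -0.23041377]
```

View pics/f.png

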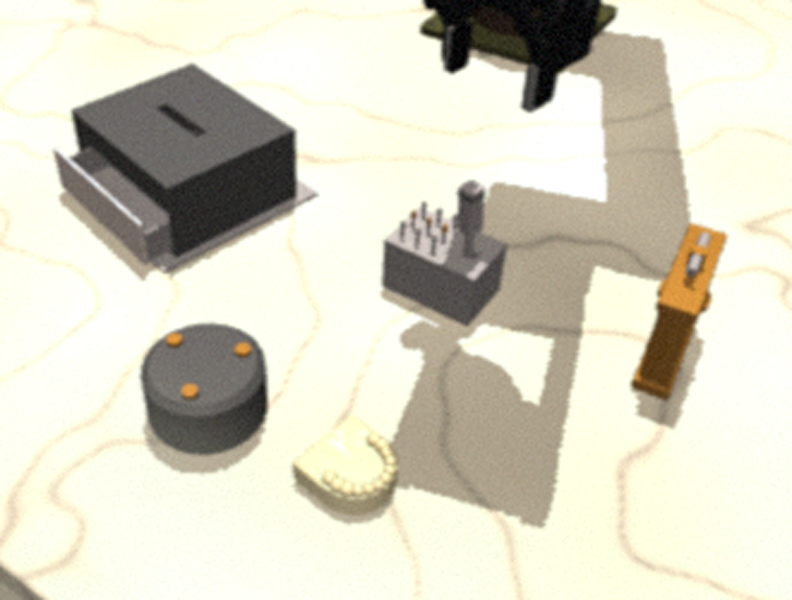

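The drawer is out at (120,200), the rod stands released in its hole at (470,215), and the flask, clamp and cast are undisturbed. The gripper is clear above at (490,60). One settling row, then I hand in.

>>> drive_tool(
  steps=[
    [7,[0,0,0],[0,0,0]],
    [7,[0,0,0],[0,0,0]],
    [7,[0,0,0],[0,0,0]],
  ],
)

```text
time: 31.5
tcp_pos: [538.5, 195.8, 219.4]
eef_rot: [0.131, 0.991, -0.001, -0.001]
wrist_force: [-1.3, 0.2, -0.2]
grip_width: 0.819
grip_force: 0.0
```

```bash
python3 -c "
from plant import close_job
print(close_job())"
```

```text
the job is handed in; nothing more can be done
None
```

The drawer popped out, the rod is back standing in its hole in the bur block, and the flask, clamp and cast look undisturbed; the push read at most about 10 N, and the job was handed in at 31.5 s (no verdict was returned).

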